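# Set the bread slicer's thickness stop, taking up the backlash

## Task

Set the blue thickness stop of the bread-slicing guide to the red marker, using only its handwheel: turn the wheel clockwise by its orange handle until the stop's pointer is well past the marker (about a centimetre), then turn it back anticlockwise and finish, still turning anticlockwise so that the slack in the drive stays taken up on that side, with the pointer level with the marker. Push the handle round gently with the fingers loosely about it, never clamping or forcing it; do not push the stop itself, let go at the end, and leave the jug, pail and jar alone.

Things in the scene. Friction and masses are not known exactly. Their poses are not given: they have to be found in the camera images.
- guide: bread-slicing guide, fixed: wooden base 240 x 340 x 18 mm, origin under its centre, z up. White gear housing 100 x 100 mm, 70 mm high, centred at (-70, 0) mm. Two upright steel plates, tops 84 mm up, at y = 40 and 52 mm, x = 2 to 82 mm. White scale with 5 mm ticks along y at x = 90 to 108 mm. The blue stop opens towards the guide's -y
- wheel: black handwheel, 57 mm radius, 10 mm thick, upper face 92 mm above the counter; origin on its vertical axis at its underside; steel nut 14 mm radius, 8 mm high on top. Clockwise from above opens the stop. Lost motion: it turns freely (under 1 N at the handle) 0.18 rad either way from mid-play relative to the drive disc before it carries the disc along; stays where left
- pin_top (a point): centre of the top of the orange handle: upright cylinder, 18 mm diameter, standing 42 mm above the wheel's upper face, fixed to the wheel 45 mm from its axis along the wheel's own x. Carrying the drive along takes about 10 N at the handle (20 N if moved briskly). Over 40 N on the wheel, squeeze of both fingers included, is forcing it: cradle the handle with play, do not clamp it
- drive_disc: aluminium disc, 66 mm radius, under the wheel on the same axis, geared to the stop: 1 rad clockwise opens the stop 25 mm; hard end of travel at 72 mm open. Its x axis (red line on its rim) is where the handle stands at mid-play; with the slack taken up anticlockwise the handle lies 8 mm to its +y side, clockwise 8 mm to its -y side
- fence: the thickness stop: blue plate 65 x 10 x 56 mm upright on an aluminium foot, top 76 mm above the counter; slides along the guide's y, opening towards -y, and cannot be moved easily except by the wheel. Origin 18 mm above the counter at the guide's x = 0; its axes are parallel to the guide's
- pointer (a point): tip of the small black pointer (3 mm wide) that the blue stop carries over the scale; moves with the stop along the guide's y. It starts 16 to 46 mm to the +y side of the marker
- marker: small red clip on the far edge of the scale, fixed, 4 mm wide and 10 mm high at its upright; origin at the centre of its underside, axes parallel to the guide's. The pointer is level with it when both have the same y along the guide
- jug: loose clear mug-shaped measuring jug with a handle, 90 mm across, 120 mm high, origin at the centre of its underside: leave alone
- pail: loose small blue pail, 100 mm across, 85 mm high, origin at the centre of its underside: leave alone
- jar: loose amber glass jar with a white lid, 60 mm across, 100 mm high, origin at the centre of its underside: leave alone

How it is judged (in metres and radians):
On the way:
1. the pointer has been carried at least 5 mm past the marker (y of pointer in the frame of marker below -0.005 m), for 0.1 s.
At the end, for the whole second after the job is handed in: the pointer is within 3 mm of the marker along the guide; the wheel's slack is taken up on the anticlockwise side (handle more than 5 mm to the disc's +y side); the wheel is at rest (y of pointer in the frame of marker between -0.003 and 0.003 m and y of pin_top in the frame of drive_disc above 0.005 m and angular speed of wheel below 0.05 rad/s); the robot touches nothing.
It fails at once if the handwheel is clamped or forced (more than 40 N, squeeze included) (contact force between any of the fingers, the arm and wheel above 40 N).
It fails at once if the stop is pushed directly (contact force between any of the fingers, the arm and fence above 3 N).
It fails at once if jug, pail or jar is disturbed (distance of any of jug, pail, jar from where it was at the start of the episode above 0.02 m).
It also fails if it takes over 51 s, if anything falls off the work surface, if the arm or the gripper's body presses on something with over 40 N, if the wrist force passes 120 N, or if a joint passes its speed limit or range.

## Robot

A 6-joint arm with a two-finger parallel gripper is mounted at the origin on the work surface. World frame = base frame: x ahead of the robot, y to its left, z up, the work surface at z = 0. Lengths are in mm, angles in rad, forces in N, time in s.
With the tool pointing down it reaches from about 400 to 925 mm from the base axis. Payload 12.5 kg.
Tool frame: the origin (TCP) lies at the centre of the arm's flange, where the gripper is bolted on; the fingertips stand 190 mm ahead of it and the grasp point (between the pads) lies 171 mm ahead of it; z points along the fingers, y is the line along which they close (so a half turn about z gives the same grasp; the last joint's range is limited). The gripper opens to 95 mm and grips with 3 to 60 N. Pads are 20 mm wide; open, the fingers measure 119 mm over their backs; the gripper's body (75 mm by 180 mm) begins 59 mm behind the grasp point.
Start: joints at [1.148, 0.491, 1.559, -0, 1.092, -0.106], TCP at [194.681, 593.906, 404.761] pointing down, gripper open.
Joint ranges: [-3.1, 3.1], [-0.84, 2.19], [0.05, 2.79], [-1.13, 4.28], [0.06, 2.93], [-2.69, 2.69]. Speed limits (rad/s): [2.22, 2.22, 2.79, 3.14, 3.14, 3.14].

## Interface

Orientations are given as [roll, pitch, yaw] about the fixed x, y, z axes, in that order (R = Rz(yaw) Ry(pitch) Rx(roll)).
In Python, from cell import env, read_camera, search_frame, cut_out gives the robot as it stands. The module is installed in compiled form; this text tells all that it offers.
- The arm moves only by the tool move_arm, never from a script. Its argument "commands" is a list of rows, each a list of 3 entries, a list of its own where there are three numbers: the shift along the world's x, y, z normalised to -1 to 1, where 1 is 0.03 m, then the turn about the world's z normalised to -1 to 1, where 1 is 0.08 rad, then the opening, from -1 (shut) to 1 (fully open), so that 0 is half open. A call has 1 to 20 rows; each row shifts and turns the commanded pose from where the row before left it; what a row does not reach is not made up. A row lasts 1/12 s, in which the tool goes at most 41.7 mm and 7.16 degrees, less where a joint would pass 70% of its speed; a pose out of reach is approached as far as the arm can. A call with a number of a shift or a turn outside -1 to 1 is refused whole. A call with a gripper value outside its range is refused whole. The fingers move at their own pace and stop on an object; the grip force is fixed at half the most. Time passes only in rows, so rows that do not move let the fingers close. It gives the time, the measured TCP pose, the force, the opening and the grip force at its end, in the units of the state.
- env.state(): the state, without advancing time (a new reading comes with each control period).
- read_camera(name): name is "side" or "top" or "wrist"; returns a dict with "image" (400x640x3 uint8, red, green, blue), "fx", "fy", "cx", "cy" (pixels), "rvec" (rotation vector, rad) and "tvec" (3), from world to camera coordinates, as OpenCV has them. Camera axes: x right, y down, z forward; pixel columns grow to the right and rows downward; lengths in mm; the calibration is good to about 2 mm. A picture is of the moment at which its call begins. There is no depth.
- env.job_done(): hands the job in; it is judged then, once.
Trained networks look in a picture, given as the dict that the camera call returned (one of the last four; its "shot" number tells which), for a name from the list of things; names that differ only in an ending like _2 or _b are one class to them, and where a whole thing is asked for, a point or a joint stands for the part that bears it (a point fixed in the world has none). Each returns a list of dicts, best first, with "confidence" (0 to 1); they miss things now and then, are a little off and sometimes report something else, mostly with a low value. They report only what shows in the picture. A call takes as long as a camera call.
- search_frame(thing, picture): "at" ([column, row] in pixels, amid what is visible of it).
- cut_out(thing, picture): "region" (400x640 bool, what is visible of it) and "at" ([column, row] in pixels, amid what is visible of it).
The state is a dict: "t": time; "joints": joint angles; "qvel": joint speeds; "tau": joint torques, N m; "eef_pos": TCP position; "tcp_rot": TCP orientation; "ft_force": force on the tool from outside, world axes, zero at the start; "moment": the same for the moment, N m; "opening": opening from 0.0 (shut) to 1.0 (fully open); "grip_force": force on a finger pad.
Only numpy, scipy, OpenCV 4.12 (cv2) and the standard library are available. Lean on these libraries where they do the work, as an engineer would, in place of code of your own. Each camera call takes 0.05 s, during which the arm holds its last target. There are 200 camera calls.

## Working session

There is one attempt and no reset: what is moved stays moved. The work goes in short steps, Python scripts to look and compute and a tool call to move; the robot and the scene stay as the last step left them, time stands still between calls to the robot, and variables do not carry over. Pictures are saved under pics/ and viewed, at most 10 in all, crops included, and the job is handed in when it is done.

Besides the shell and the picture viewer there is one more tool, called after ">>>" as name(argument=value, ...), one argument or row to a line, values as JSON. move_arm: Moves the arm, as the interface text tells. Its arguments: {"type":"object","properties":{"commands":{"type":"array","items":{"type":"array"}}},"required":["commands"]}

```bash
mkdir -p pics
cat > h.py <<'E'
import numpy as np, cv2
from cell import env, read_camera, search_frame, cut_out
def cam(p):
    R=cv2.Rodrigues(np.array(p["rvec"],float))[0]; return R,np.array(p["tvec"],float).ravel()
def ray(p,uv,z):
    R,t=cam(p); d=R.T@np.array([(uv[0]-p["cx"])/p["fx"],(uv[1]-p["cy"])/p["fy"],1.]); c=-R.T@t
    return c+d*(z-c[2])/d[2]
def proj(p,X):
    R,t=cam(p); c=R@np.array(X,float)+t; return np.array([p["fx"]*c[0]/c[2]+p["cx"],p["fy"]*c[1]/c[2]+p["cy"]])
def tri(ps,uvs):
    A=[];b=[]
    for p,uv in zip(ps,uvs):
        R,t=cam(p); d=R.T@np.array([(uv[0]-p["cx"])/p["fx"],(uv[1]-p["cy"])/p["fy"],1.]); d/=np.linalg.norm(d); c=-R.T@t
        P=np.eye(3)-np.outer(d,d); A.append(P); b.append(P@c)
    return np.linalg.solve(sum(A),sum(b))
def save(p,n): cv2.imwrite("pics/"+n,p["image"][...,::-1])
E
python3 - <<'E'
from h import *
import numpy as np
np.set_printoptions(precision=1,suppress=True)
s=env.state(); print(s["t"],s["eef_pos"],s["tcp_rot"],s["opening"],s["ft_force"])
P={n:read_camera(n) for n in("side","top")}
Z=dict(pin_top=134,wheel=92,marker=23,pointer=30,fence=76,drive_disc=80,guide=18,jug=60,pail=42,jar=50)
for n,p in P.items():
    save(p,n+"0.png"); R,t=cam(p); print(n,-R.T@t)
for th in Z:
    for n,p in P.items():
        for r in search_frame(th,p)[:2]: print(th,n,np.array(r["at"]),round(r["confidence"],2),ray(p,r["at"],Z[th]))
im=np.vstack([P["side"]["image"],P["top"]["image"]])
cv2.imwrite("pics/both.png",cv2.resize(im,(480,600))[...,::-1])
E
```

```text
0.0 [194.7 593.9 404.2] [-3.1 -0.   2.8] 1.001439002827865 [1.7 0.5 0.2]
side [ 406.5 -573.3  907.3]
top [ 515.3   59.2 1272.5]
pin_top side [271.9 221.1] 0.83 [494.5  19.2 134. ]
pin_top side [269.6 144. ] 0.66 [551.2 249.  134. ]
pin_top top [311.2 254.6] 0.6 [501.   56.6 134. ]
wheel side [274.1 221.4] 0.9 [503.6  49.   92. ]
pointer side [317.5 216.7] 0.91 [613.3  75.   30. ]
pointer side [306.2 136.6] 0.26 [675.1 354.   30. ]
pointer top [314.1 215. ] 0.6 [605.6  49.1  30. ]
pointer top [204.9 228.7] 0.48 [567.4 340.8  30. ]
fence side [315.2 214.1] 0.62 [599.9  49.9  76. ]
fence top [312.1 212.1] 0.57 [609.7  54.7  76. ]
drive_disc side [270.2 223.4] 0.64 [495.3  55.6  80. ]
drive_disc top [311.  258.1] 0.81 [491.4  56.9  80. ]
guide side [301.5 240.8] 0.65 [557.8  28.9  18. ]
guide top [312.1 232.1] 0.94 [560.   54.2  18. ]
jug side [268.9 143.9] 0.86 [563.3 328.6  60. ]
jug side [308.1 134.7] 0.2 [673.1 327.8  60. ]
jug top [204.  229.9] 0.64 [563.  336.3  60. ]
jug top [411.5 229.2] 0.51 [ 567.3 -206.8   60. ]
pail side [343.5 318.5] 0.7 [ 576.2 -196.4   42. ]
pail top [410.4 228. ] 0.6 [ 571.2 -207.9   42. ]
jar side [305.7 136.1] 0.91 [668.3 335.2  50. ]
jar top [208.8 189.3] 0.74 [671.  329.1  50. ]
```

View pics/top0.png

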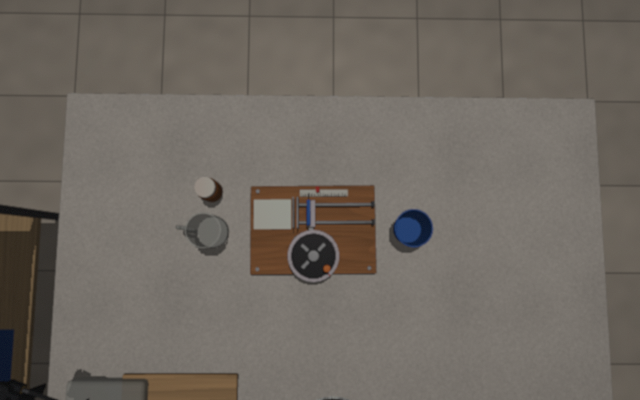

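View pics/side0.png

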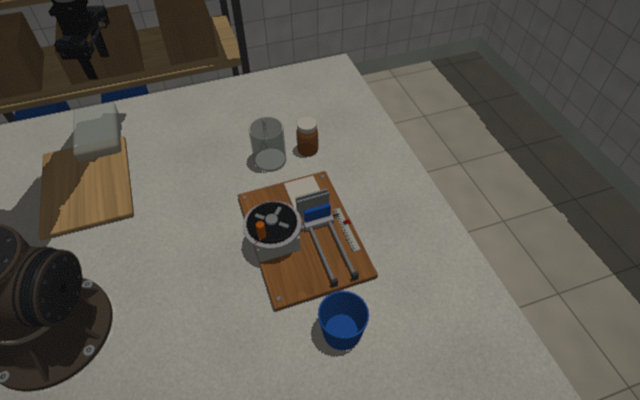

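The top view shows the base square to the world: wheel centre about (313,256), handle (326,269), red marker (318,191), blue stop (310,212). The side view agrees. The jug and jar are to the left and the pail to the right, all clear of the wheel. I'll refine the wheel, handle and guide yaw next.

Run:
```python
from h import *
np.set_printoptions(precision=1,suppress=True)
p=read_camera("top"); q=read_camera("side")
def col(p,lo,hi,box):
    h=cv2.cvtColor(p["image"],cv2.COLOR_RGB2HSV); m=cv2.inRange(h,lo,hi)
    x0,y0,x1,y1=box; k=np.zeros_like(m); k[y0:y1,x0:x1]=m[y0:y1,x0:x1]; v,u=np.nonzero(k); return np.array([u.mean(),v.mean()]),len(u)
a,n=col(p,(5,150,100),(20,255,255),(290,235,335,280)); b,m=col(q,(5,150,80),(20,255,255),(245,200,300,250))
print("pin px",a,n,b,m,ray(p,a,130),ray(q,b,113))
for th,z in(("guide",18),("drive_disc",80),("wheel",90)):
    for r in cut_out(th,p)[:1]:
        c=max(cv2.findContours(r["region"].astype(np.uint8),0,2)[0],key=cv2.contourArea).reshape(-1,2)
        w=np.array([ray(p,x,z)[:2] for x in c],np.float32); print(th,r["confidence"],cv2.minAreaRect(w),cv2.minEnclosingCircle(w))
# guide rim corners by wood colour
h=cv2.cvtColor(p["image"],cv2.COLOR_RGB2HSV)
m=cv2.inRange(h,(3,80,40),(20,255,255)); m[:170]=0;m[290:]=0;m[:,:235]=0;m[:,390:]=0
c=np.argwhere(m>0)[:,::-1]; w=np.array([ray(p,x,18)[:2] for x in c],np.float32); print("wood",cv2.minAreaRect(w))
```

```text
pin px [326.4 268. ] 34 [257.  209.2] 195 [468.4  19.2 130. ] [474.4  78.2 113. ]
guide 0.67 ((558.377197265625, 52.355064392089844), (258.2025451660156, 339.3096923828125), 1.0038636922836304) ((567.9133911132812, 52.091976165771484), 202.83908081054688)
drive_disc 0.58 ((498.3916931152344, 53.01387023925781), (129.65570068359375, 130.5870361328125), 0.15213894844055176) ((499.0629577636719, 52.584964752197266), 67.34632873535156)
wheel 0.81 ((497.1693420410156, 51.861427307128906), (110.88308715820312, 111.81118774414062), 0.25399747490882874) ((498.40435791015625, 51.38631820678711), 57.967185974121094)
wood ((567.08251953125, 52.50231170654297), (237.88214111328125, 336.53668212890625), 0.42251577973365784)
```

>>> move_arm(
  commands=[
    [[0.455, -0.958, 0], 0.74, 1],
    [[0.455, -0.958, 0], 0.74, 1],
    [[0.455, -0.958, 0], 0.74, 1],
    [[0.455, -0.958, 0], 0.74, 1],
    [[0.455, -0.958, 0], 0.74, 1],
    [[0.455, -0.958, 0], 0.74, 1],
    [[0.455, -0.958, 0], 0.74, 1],
    [[0.455, -0.958, 0], 0.74, 1],
    [[0.455, -0.958, 0], 0.74, 1],
    [[0.455, -0.958, 0], 0.74, 1],
    [[0.455, -0.958, 0], 0.74, 1],
    [[0.455, -0.958, 0], 0.74, 1],
    [[0.455, -0.958, 0], 0.74, 1],
    [[0.455, -0.958, 0], 0.74, 1],
    [[0.455, -0.958, 0], 0.74, 1],
    [[0.455, -0.958, 0], 0.74, 1],
    [[0.455, -0.958, 0], 0.74, 1],
    [[0.455, -0.958, 0], 0.74, 1],
    [[0.455, -0.958, 0], 0.74, 1],
    [[0.455, -0.958, 0], 0.74, 1],
  ],
)

```text
t: 3.02
eef_pos: [468.1, 17.5, 404.9]
tcp_rot: [-3.141, 0.0, -2.272]
ft_force: [0.6, 0.6, -0.4]
opening: 0.999
grip_force: 0.0
```

>>> move_arm(
  commands=[
    [[0, 0, 0], 0, 0],
    [[0, 0, 0], 0, 0],
  ],
)

```text
t: 3.18
eef_pos: [468.0, 17.9, 404.6]
tcp_rot: [3.141, -0.0, -2.277]
ft_force: [-1.4, 0.4, -0.9]
opening: 0.911
grip_force: 0.0
```

Run:
```python
from h import *
np.set_printoptions(precision=2,suppress=True)
s=env.state(); print(s["t"],s["eef_pos"],s["tcp_rot"],s["joints"],s["opening"],s["ft_force"])
w=read_camera("wrist"); save(w,"w1.png"); R,t=cam(w); print(-R.T@t)
for th,z in(("pin_top",134),("wheel",92),("marker",28),("pointer",30)):
    for r in search_frame(th,w)[:2]: print(th,np.array(r["at"]),r["confidence"],ray(w,r["at"],z))
print(proj(w,[497,52,100]),proj(w,[468,19,134]))
```

```text
3.1833 [468.02  17.94 404.61] [ 3.14 -0.   -2.28] [-0.1   0.27  1.93  0.    0.94 -2.54] 0.9107667871987482 [-1.36  0.36 -0.88]
[421.24 -35.37 384.57]
pin_top [314.4 233.1] 0.82 [481.83  34.34 134.  ]
wheel [316.7 235.1] 0.92 [491.67  48.72  92.  ]
marker [251.3 212. ] 0.56 [542.15   3.69  28.  ]
pointer [229.5 321.6] 0.57 [647.96  81.49  30.  ]
[314.46 245.04] [315.14 206.28]
```

View pics/w1.png

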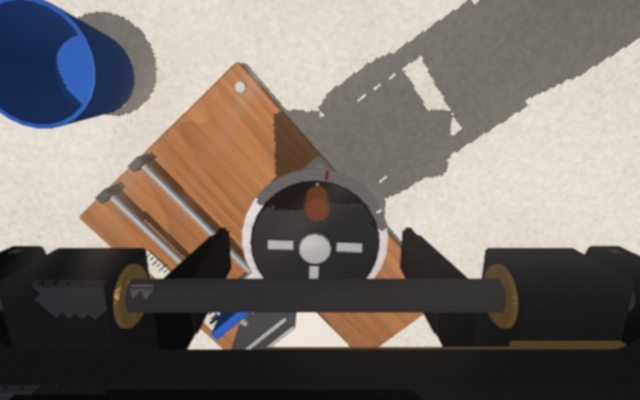

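The wrist view shows the handle upright at about (317,203), the nut at (315,248) and the red rim line at (326,175), all within about 3 px of prediction. I'll lower the half-open fingers around the handle and then narrow them with play.

>>> move_arm(
  commands=[
    [[0, 0.04, 0], -0.4, 0],
    [[0, 0, 0], 0, 0],
    [[0, 0, -0.46], 0, 0],
    [[0, 0, -0.46], 0, 0],
    [[0, 0, -0.46], 0, 0],
    [[0, 0, -0.46], 0, 0],
    [[0, 0, -0.46], 0, 0],
    [[0, 0, -0.46], 0, 0],
    [[0, 0, -0.46], 0, 0],
    [[0, 0, -0.44], 0, 0],
    [[0, 0, 0], 0, -0.3],
    [[0, 0, 0], 0, -0.37],
    [[0, 0, 0], 0, -0.37],
  ],
)

```text
t: 4.52
eef_pos: [467.8, 20.6, 295.6]
tcp_rot: [-3.141, 0.0, -2.306]
ft_force: [-0.4, 0.1, 0.0]
opening: 0.352
grip_force: 0.0
```

```bash
cat >> h.py <<'E'
C=np.array([498,52.5])
def arc(n,d,r=45):
    s=env.state(); p=np.array(s["eef_pos"][:2]); yaw=s["tcp_rot"][2]; th=np.arctan2(*(p-C)[::-1])
    print(s["t"],p,"th",round(th,3),"yaw",round(yaw,3),"r",np.linalg.norm(p-C),"F",s["ft_force"],s["opening"])
    q=p; out=[]
    for i in range(1,n+1):
        x=C+r*np.array([np.cos(th+i*d),np.sin(th+i*d)]); dd=np.round((x-q)/30,2); q=q+dd*30; out.append([[float(dd[0]),float(dd[1]),0],round(d/.08,2),-0.37])
    print(out)
E
python3 - <<'E'
from h import *
np.set_printoptions(precision=2,suppress=True)
arc(20,-0.04)
w=read_camera("wrist"); save(w,"w2.png")
E
```

```text
4.5167 [467.81  20.56] th -2.328 yaw -2.306 r 43.94957930688696 F [-0.37  0.14  0.04] 0.35243816331690386
[[[-0.07, 0.02, 0], -0.5, -0.37], [[-0.04, 0.04, 0], -0.5, -0.37], [[-0.04, 0.05, 0], -0.5, -0.37], [[-0.03, 0.04, 0], -0.5, -0.37], [[-0.04, 0.05, 0], -0.5, -0.37], [[-0.03, 0.05, 0], -0.5, -0.37], [[-0.04, 0.05, 0], -0.5, -0.37], [[-0.02, 0.05, 0], -0.5, -0.37], [[-0.03, 0.06, 0], -0.5, -0.37], [[-0.03, 0.05, 0], -0.5, -0.37], [[-0.02, 0.06, 0], -0.5, -0.37], [[-0.02, 0.05, 0], -0.5, -0.37], [[-0.02, 0.06, 0], -0.5, -0.37], [[-0.02, 0.06, 0], -0.5, -0.37], [[-0.01, 0.06, 0], -0.5, -0.37], [[-0.01, 0.06, 0], -0.5, -0.37], [[-0.01, 0.05, 0], -0.5, -0.37], [[-0.01, 0.06, 0], -0.5, -0.37], [[-0.0, 0.06, 0], -0.5, -0.37], [[-0.0, 0.06, 0], -0.5, -0.37]]
```

View pics/w2.png

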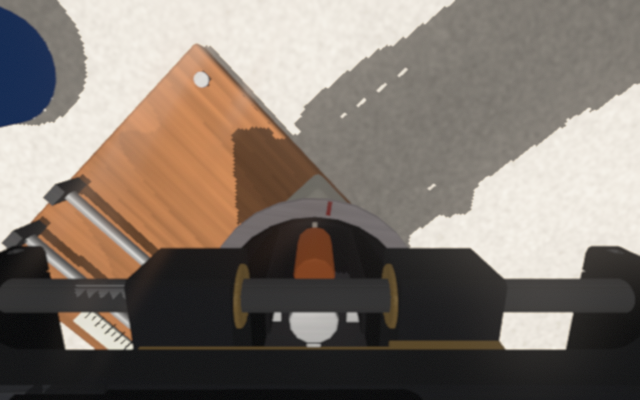

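The handle (314,255) stands centred between the two pads (240 and 390) with play on both sides. Turning clockwise now.

>>> move_arm(
  commands=[
    [[-0.07, 0.02, 0], -0.5, -0.37],
    [[-0.04, 0.04, 0], -0.5, -0.37],
    [[-0.04, 0.05, 0], -0.5, -0.37],
    [[-0.03, 0.04, 0], -0.5, -0.37],
    [[-0.04, 0.05, 0], -0.5, -0.37],
    [[-0.03, 0.05, 0], -0.5, -0.37],
    [[-0.04, 0.05, 0], -0.5, -0.37],
    [[-0.02, 0.05, 0], -0.5, -0.37],
    [[-0.03, 0.06, 0], -0.5, -0.37],
    [[-0.03, 0.05, 0], -0.5, -0.37],
    [[-0.02, 0.06, 0], -0.5, -0.37],
    [[-0.02, 0.05, 0], -0.5, -0.37],
    [[-0.02, 0.06, 0], -0.5, -0.37],
    [[-0.02, 0.06, 0], -0.5, -0.37],
    [[-0.01, 0.06, 0], -0.5, -0.37],
    [[-0.01, 0.06, 0], -0.5, -0.37],
    [[-0.01, 0.05, 0], -0.5, -0.37],
    [[-0.01, 0.06, 0], -0.5, -0.37],
    [[0, 0.06, 0], -0.5, -0.37],
    [[0, 0.06, 0], -0.5, -0.37],
  ],
)

```text
t: 6.23
eef_pos: [453.1, 51.0, 295.9]
tcp_rot: [-3.14, 0.002, -3.108]
ft_force: [-1.6, -11.4, 0.1]
opening: 0.32
grip_force: 5.1
```

Run:
```python
from h import *
np.set_printoptions(precision=2,suppress=True)
arc(20,-0.04)
p=read_camera("top"); q=read_camera("side")
for th,z in(("marker",28),("pointer",30),("fence",76)):
    for n,c in(("top",p),("side",q)):
        for r in search_frame(th,c)[:2]: print(th,n,np.array(r["at"]),r["confidence"],ray(c,r["at"],z))
a=cv2.resize(p["image"][180:290,245:385],(700,550),interpolation=cv2.INTER_CUBIC); cv2.imwrite("pics/t3.png",a[...,::-1])
```

```text
6.2333 [453.12  51.  ] th -3.108 yaw -3.108 r 44.90335359914096 F [ -1.59 -11.41   0.14] 0.32008596702907766
[[[-0.0, 0.06, 0], -0.5, -0.37], [[-0.0, 0.06, 0], -0.5, -0.37], [[0.0, 0.06, 0], -0.5, -0.37], [[0.01, 0.06, 0], -0.5, -0.37], [[0.01, 0.06, 0], -0.5, -0.37], [[0.01, 0.06, 0], -0.5, -0.37], [[0.01, 0.06, 0], -0.5, -0.37], [[0.02, 0.05, 0], -0.5, -0.37], [[0.02, 0.06, 0], -0.5, -0.37], [[0.02, 0.06, 0], -0.5, -0.37], [[0.02, 0.05, 0], -0.5, -0.37], [[0.02, 0.06, 0], -0.5, -0.37], [[0.03, 0.05, 0], -0.5, -0.37], [[0.03, 0.05, 0], -0.5, -0.37], [[0.03, 0.06, 0], -0.5, -0.37], [[0.03, 0.05, 0], -0.5, -0.37], [[0.04, 0.04, 0], -0.5, -0.37], [[0.04, 0.05, 0], -0.5, -0.37], [[0.03, 0.05, 0], -0.5, -0.37], [[0.05, 0.04, 0], -0.5, -0.37]]
marker top [411.9 230.2] 0.64 [ 565.98 -214.9    28.  ]
pointer top [313.6 211. ] 0.76 [616.35  50.53  30.  ]
pointer side [318.8 220.6] 0.57 [612.44  62.86  30.  ]
fence top [312.2 214.5] 0.62 [603.49  54.43  76.  ]
fence top [204.8 229.6] 0.23 [563.11 330.57  76.  ]
fence side [317.  215.9] 0.67 [602.14  43.62  76.  ]
```

View pics/t3.png

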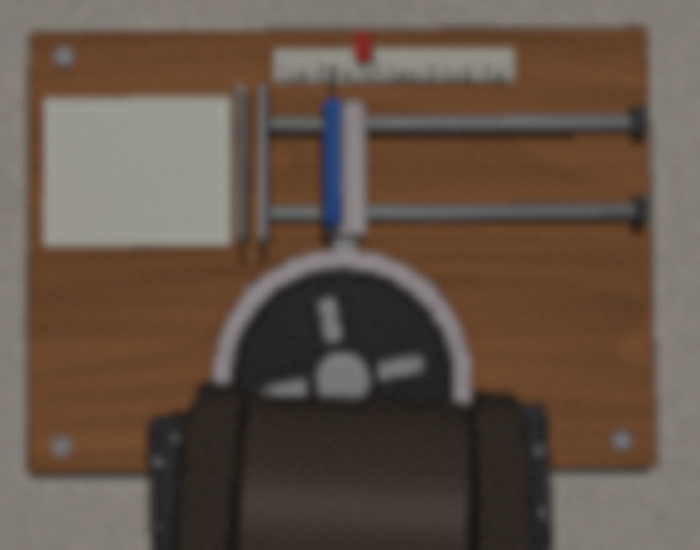

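Enlarged top view: pointer at column 332, marker at column 364 (5x), so about 17 mm remain. Force is a steady 11 N. Carrying on clockwise by about 1.1 rad.

>>> move_arm(
  commands=[
    [[0, 0.06, 0], -0.5, -0.37],
    [[0, 0.06, 0], -0.5, -0.37],
    [[0, 0.06, 0], -0.5, -0.37],
    [[0.01, 0.06, 0], -0.5, -0.37],
    [[0.01, 0.06, 0], -0.5, -0.37],
    [[0.01, 0.06, 0], -0.5, -0.37],
    [[0.01, 0.06, 0], -0.5, -0.37],
    [[0.02, 0.05, 0], -0.5, -0.37],
    [[0.02, 0.06, 0], -0.5, -0.37],
    [[0.02, 0.06, 0], -0.5, -0.37],
    [[0.02, 0.05, 0], -0.5, -0.37],
    [[0.02, 0.06, 0], -0.5, -0.37],
    [[0.03, 0.05, 0], -0.5, -0.37],
    [[0.03, 0.05, 0], -0.5, -0.37],
    [[0.03, 0.06, 0], -0.5, -0.37],
    [[0.03, 0.05, 0], -0.5, -0.37],
    [[0.04, 0.04, 0], -0.5, -0.37],
    [[0.04, 0.05, 0], -0.5, -0.37],
    [[0.03, 0.05, 0], -0.5, -0.37],
    [[0.05, 0.04, 0], -0.5, -0.37],
  ],
)

```text
t: 8.3
eef_pos: [464.8, 83.9, 295.7]
tcp_rot: [-3.14, -0.001, 2.376]
ft_force: [-7.3, -6.0, 5.9]
opening: 0.314
grip_force: 5.0
```

```bash
cat >> h.py <<'E'
def gauge(c):
    # red marker and dark pointer column in the top picture, world y at z=28
    im=c["image"][183:205,298:352]; h=cv2.cvtColor(im,cv2.COLOR_RGB2HSV).astype(int)
    m=((h[...,0]<8)|(h[...,0]>172))&(h[...,1]>140)&(h[...,2]>60); v,u=np.nonzero(m[:10]); w=h[...,1][:10][m[:10]]
    return 298+u.mean(),183+v.mean(),len(u)
E
python3 - <<'E'
from h import *
np.set_printoptions(precision=2,suppress=True)
arc(10,-0.04)
p=read_camera("top"); print(gauge(p)); print(p["image"][192:201,300:326].sum(2))
E
```

```text
8.3 [464.85  83.89] th 2.384 yaw 2.376 r 45.65473198691693 F [-7.27 -5.99  5.87] 0.314446934605956
[[[0.06, 0.03, 0], -0.5, -0.37], [[0.04, 0.04, 0], -0.5, -0.37], [[0.05, 0.04, 0], -0.5, -0.37], [[0.04, 0.04, 0], -0.5, -0.37], [[0.05, 0.03, 0], -0.5, -0.37], [[0.05, 0.03, 0], -0.5, -0.37], [[0.05, 0.04, 0], -0.5, -0.37], [[0.06, 0.03, 0], -0.5, -0.37], [[0.05, 0.02, 0], -0.5, -0.37], [[0.05, 0.03, 0], -0.5, -0.37]]
(np.float64(317.11764705882354), np.float64(188.47058823529412), 17)
[[382 412 414 415 418 414 415 412 406 398 409 412 408 416 413 384 310 234
  238 302 371 412 414 410 419 425]
 [373 391 399 404 399 389 400 400 385 364 380 378 381 397 395 395 358 300
  279 315 356 395 396 390 397 399]
 [363 377 382 377 365 349 370 380 364 347 345 326 345 367 352 377 376 339
  291 305 337 374 373 362 356 344]
 [341 352 344 328 320 301 335 351 340 318 314 292 317 333 314 337 352 324
  267 273 306 343 330 317 299 282]
 [284 289 275 264 260 259 278 290 282 267 269 265 277 285 273 278 281 256
  210 216 251 275 265 250 237 234]
 [237 241 237 227 230 230 233 238 233 234 234 238 241 242 239 237 232 213
  180 194 218 231 226 222 221 218]
 [218 217 217 217 218 220 217 219 220 222 222 223 221 226 222 224 222 210
  178 196 216 227 230 233 223 223]
 [209 212 213 208 213 210 211 211 209 211 212 213 214 212 211 222 231 228
  206 210 239 263 285 287 265 236]
 [211 207 210 207 213 207 207 209 209 210 208 209 207 209 210 212 236 237
  223 225 265 322 358 363 325 258]]
```

The pointer (col 318.4) is just past the marker (about 317.3), roughly 3 mm over. I'll go 8 mm further.

>>> move_arm(
  commands=[
    [[0.05, 0.03, 0], -0.5, -0.37],
    [[0.04, 0.04, 0], -0.5, -0.37],
    [[0.05, 0.04, 0], -0.5, -0.37],
    [[0.04, 0.04, 0], -0.5, -0.37],
    [[0.05, 0.03, 0], -0.5, -0.37],
    [[0.05, 0.03, 0], -0.5, -0.37],
    [[0.05, 0.04, 0], -0.5, -0.37],
    [[0.06, 0.03, 0], -0.5, -0.37],
    [[0, 0, 0], 0, -0.37],
    [[0, 0, 0], 0, -0.37],
  ],
)

```text
t: 9.18
eef_pos: [476.0, 92.6, 295.6]
tcp_rot: [-3.138, -0.001, 2.057]
ft_force: [-8.8, -0.6, 6.1]
opening: 0.315
grip_force: 4.4
```

Run:
```python
from h import *
np.set_printoptions(precision=2,suppress=True)
arc(20,0.04)
p=read_camera("top"); print(gauge(p)); I=p["image"][195:199,300:335].sum(2).mean(0); print(I.round())
a=cv2.resize(p["image"][180:220,290:350],(780,520),interpolation=cv2.INTER_CUBIC); cv2.imwrite("pics/t4.png",a[...,::-1])
```

```text
9.1833 [476.02  92.64] th 2.072 yaw 2.057 r 45.76445909647418 F [-8.82 -0.57  6.14] 0.31548257390361445
[[[-0.04, -0.05, 0], 0.5, -0.37], [[-0.05, -0.03, 0], 0.5, -0.37], [[-0.05, -0.04, 0], 0.5, -0.37], [[-0.05, -0.03, 0], 0.5, -0.37], [[-0.04, -0.04, 0], 0.5, -0.37], [[-0.05, -0.04, 0], 0.5, -0.37], [[-0.04, -0.04, 0], 0.5, -0.37], [[-0.05, -0.05, 0], 0.5, -0.37], [[-0.04, -0.04, 0], 0.5, -0.37], [[-0.03, -0.05, 0], 0.5, -0.37], [[-0.04, -0.04, 0], 0.5, -0.37], [[-0.03, -0.05, 0], 0.5, -0.37], [[-0.04, -0.05, 0], 0.5, -0.37], [[-0.03, -0.06, 0], 0.5, -0.37], [[-0.02, -0.05, 0], 0.5, -0.37], [[-0.03, -0.05, 0], 0.5, -0.37], [[-0.02, -0.06, 0], 0.5, -0.37], [[-0.03, -0.05, 0], 0.5, -0.37], [[-0.02, -0.06, 0], 0.5, -0.37], [[-0.01, -0.06, 0], 0.5, -0.37]]
(np.float64(317.0625), np.float64(188.3125), 16)
[272. 274. 269. 260. 258. 253. 268. 275. 268. 260. 262. 253. 264. 271.
 262. 269. 271. 268. 262. 262. 228. 198. 234. 254. 248. 241. 246. 241.
 253. 256. 254. 247. 256. 256. 252.]
```

View pics/t4.png

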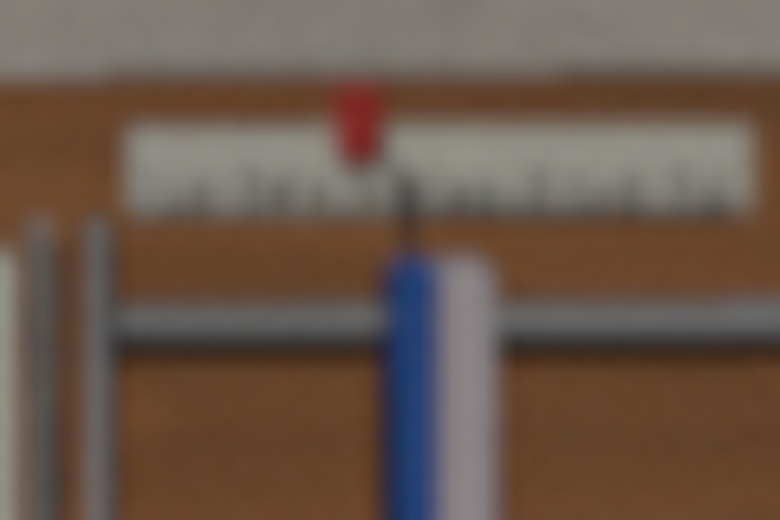

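The pointer (406) is about 10.5 mm past the marker (358) in the 13x crop. Reversing: finger play 0.27 rad, then slack 0.36 rad, then 0.42 rad of drive. First part now.

>>> move_arm(
  commands=[
    [[-0.04, -0.05, 0], 0.5, -0.37],
    [[-0.05, -0.03, 0], 0.5, -0.37],
    [[-0.05, -0.04, 0], 0.5, -0.37],
    [[-0.05, -0.03, 0], 0.5, -0.37],
    [[-0.04, -0.04, 0], 0.5, -0.37],
    [[-0.05, -0.04, 0], 0.5, -0.37],
    [[-0.04, -0.04, 0], 0.5, -0.37],
    [[-0.05, -0.05, 0], 0.5, -0.37],
    [[-0.04, -0.04, 0], 0.5, -0.37],
    [[-0.03, -0.05, 0], 0.5, -0.37],
    [[-0.04, -0.04, 0], 0.5, -0.37],
    [[-0.03, -0.05, 0], 0.5, -0.37],
    [[-0.04, -0.05, 0], 0.5, -0.37],
    [[-0.03, -0.06, 0], 0.5, -0.37],
    [[-0.02, -0.05, 0], 0.5, -0.37],
    [[-0.03, -0.05, 0], 0.5, -0.37],
    [[-0.02, -0.06, 0], 0.5, -0.37],
    [[-0.03, -0.05, 0], 0.5, -0.37],
    [[-0.02, -0.06, 0], 0.5, -0.37],
    [[-0.01, -0.06, 0], 0.5, -0.37],
  ],
)

```text
t: 10.9
eef_pos: [456.4, 64.9, 295.9]
tcp_rot: [3.14, 0.003, 2.859]
ft_force: [2.9, 9.8, -1.0]
opening: 0.32
grip_force: 4.9
```

```bash
cat >> h.py <<'E'
def ptr(c):
    g=c["image"].sum(2).astype(float); I=g[194:199,306:330].mean(0)  # subpixel dark column
    bg=np.median(I); k=int(np.argmin(I)); s=slice(max(k-2,0),k+3); w=np.clip(bg-I[s],0,None); x=306+(np.arange(24)[s]*w).sum()/w.sum()
    a=c["image"].astype(float); r=np.clip(a[184:192,310:326,0]-a[184:192,310:326,1:].mean(2)-30,0,None).sum(0); m=310+(np.arange(16)*r).sum()/r.sum()
    y=lambda u,v:ray(c,(u,v),25)[1]
    return x,m,y(x,196)-y(m,188)
E
python3 - <<'E'
from h import *
np.set_printoptions(precision=2,suppress=True)
arc(10,0.03)
p=read_camera("top"); print(ptr(p)); print(ray(p,(300,188),25)[:2],ray(p,(300,198),25)[:2])
print(p["image"][194:199,306:330].sum(2).mean(0).round())
E
```

```text
10.9 [456.37  64.92] th 2.852 yaw 2.859 r 43.4458976878822 F [ 2.89  9.83 -1.02] 0.31970553056755874
[[[-0.06, -0.03, 0], 0.38, -0.37], [[-0.01, -0.04, 0], 0.38, -0.37], [[-0.01, -0.05, 0], 0.38, -0.37], [[-0.01, -0.04, 0], 0.38, -0.37], [[-0.01, -0.04, 0], 0.38, -0.37], [[-0.0, -0.05, 0], 0.38, -0.37], [[-0.01, -0.04, 0], 0.38, -0.37], [[-0.0, -0.05, 0], 0.38, -0.37], [[-0.0, -0.04, 0], 0.38, -0.37], [[-0.0, -0.05, 0], 0.38, -0.37]]
(np.float64(319.1834862385321), np.float64(317.1040033016921), np.float64(-5.739183543528668))
[679.27  87.78] [651.92  87.56]
[286. 295. 289. 275. 278. 269. 281. 289. 280. 290. 293. 283. 241. 186.
 209. 275. 286. 276. 268. 259. 268. 261. 275. 281.]
```

Drive is engaged anticlockwise (about 10 N), with 5.7 mm left, or 0.23 rad. Next 0.18 rad, then check.

>>> move_arm(
  commands=[
    [[-0.03, -0.03, 0], 0.38, -0.37],
    [[-0.02, -0.04, 0], 0.38, -0.37],
    [[-0.02, -0.05, 0], 0.38, -0.37],
    [[-0.01, -0.04, 0], 0.38, -0.37],
    [[-0.01, -0.04, 0], 0.38, -0.37],
    [[-0.01, -0.04, 0], 0.38, -0.37],
    [[0, 0, 0], 0, -0.37],
  ],
)

```text
t: 11.53
eef_pos: [453.8, 57.5, 296.1]
tcp_rot: [3.14, 0.004, 3.041]
ft_force: [4.2, 5.4, -1.5]
opening: 0.32
grip_force: 3.0
```

Run:
```python
from h import *
np.set_printoptions(precision=2,suppress=True)
arc(5,0.02)
p=read_camera("top"); print(ptr(p))
print(p["image"][194:199,306:330].sum(2).mean(0).round())
q=read_camera("side"); save(q,"s5f.png"); a=cv2.resize(q["image"][190:265,290:390],(800,600),interpolation=cv2.INTER_CUBIC); cv2.imwrite("pics/s5.png",a[...,::-1])
```

```text
11.5333 [453.76  57.5 ] th 3.029 yaw 3.041 r 44.52334204882348 F [ 4.17  5.35 -1.53] 0.32002642487575117
[[[-0.02, -0.03, 0], 0.25, -0.37], [[-0.0, -0.03, 0], 0.25, -0.37], [[-0.0, -0.03, 0], 0.25, -0.37], [[-0.0, -0.03, 0], 0.25, -0.37], [[-0.01, -0.03, 0], 0.25, -0.37]]
(np.float64(318.54935622317595), np.float64(317.06124126592687), np.float64(-4.133206300591532))
[287. 296. 287. 275. 276. 267. 280. 289. 278. 291. 293. 267. 217. 220.
 261. 290. 285. 275. 266. 260. 267. 262. 276. 280.]
```

View pics/s5.png

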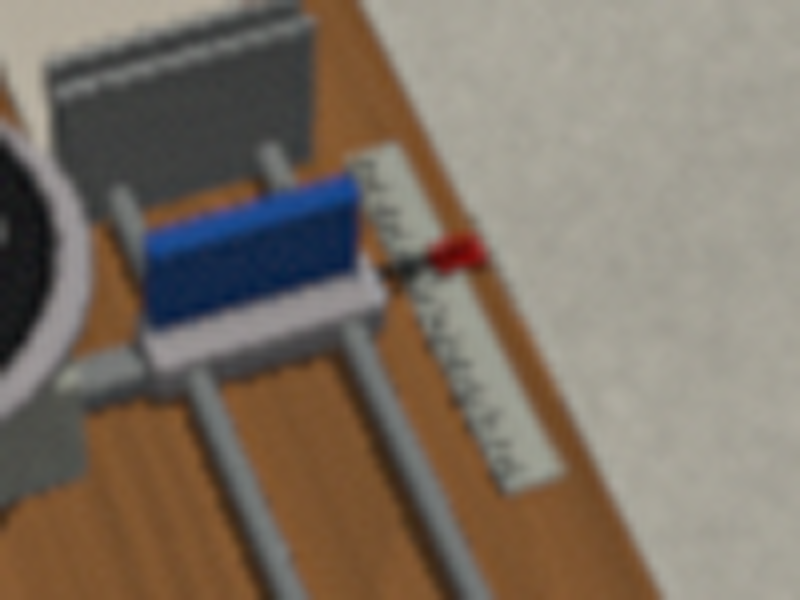

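The side crop shows the pointer (385–425, 265) now nearly lined up with the red marker (458,253). The top-view estimate moved less than expected, so I'll check it row by row against the tracked blue plate.

```bash
cat >> h.py <<'E'
def look(tag):
    p=read_camera("top"); cv2.imwrite(f"pics/{tag}.png",p["image"][...,::-1]); a=p["image"].astype(float); g=a.sum(2)
    for v in range(191,201):
        I=g[v,308:328]; k=int(np.argmin(I)); s=slice(max(k-2,0),k+3); w=np.clip(np.median(I)-I[s],0,None); x=308+(np.arange(20)[s]*w).sum()/w.sum()
        print(v,round(x,2),int(np.median(I)-I.min()),end=" | ")
    b=np.clip(a[203:222,300:335,2]-a[203:222,300:335,0]-20,0,None).sum(0); print("\nblue",round(300+(np.arange(35)*b).sum()/b.sum(),3))
    r=np.clip(a[184:195,308:328,0]-a[184:195,308:328,1:].mean(2)-45,0,None)
    for v in range(11): 
        if r[v].sum()>30: print(184+v,round(308+(np.arange(20)*r[v]).sum()/r[v].sum(),2),int(r[v].max()),end=" | ")
    print(ptr(p)); return p
E
python3 - <<'E'
from h import *
look("n1")
for n in("t3","t4"):
    im=cv2.imread(f"pics/{n}.png").astype(float); k,x0,y0=(5,245,180) if n=="t3" else (13,290,180)
    sl=im[int((203-y0)*k):int((min(222,180+im.shape[0]/k)-y0)*k)]; b=np.clip(sl[...,0]-sl[...,2]-20,0,None).sum(0); b[:int((300-x0)*k)]=0;b[int((335-x0)*k):]=0
    print(n,x0+((np.arange(len(b))*b).sum()/b.sum()+.5)/k-.5)
E
```

```text
191 317.27 210 | 192 317.41 176 | 193 318.05 118 | 194 318.63 80 | 195 318.66 60 | 196 318.64 52 | 197 318.4 51 | 198 318.34 50 | 199 318.24 21 | 200 312.76 12 | 
blue 318.504
187 316.5 36 | 188 317.05 42 | 189 317.14 41 | 190 317.11 39 | 191 317.25 29 | (np.float64(318.56643356643355), np.float64(317.09368551382585), np.float64(-4.09131758686339))
t3 310.9432307005801
t4 321.2551837794103
```

Blue-plate tracking agrees: about 3.5 mm remain. Another 0.1 rad.

>>> move_arm(
  commands=[
    [[-0.01, -0.03, 0], 0.25, -0.37],
    [[-0.01, -0.03, 0], 0.25, -0.37],
    [[0, -0.03, 0], 0.25, -0.37],
    [[0, -0.03, 0], 0.25, -0.37],
    [[0, -0.03, 0], 0.25, -0.37],
    [[0, 0, 0], 0, -0.37],
  ],
)

```text
t: 12.18
eef_pos: [453.1, 53.1, 296.1]
tcp_rot: [3.141, 0.004, 3.14]
ft_force: [4.8, 6.3, -1.1]
opening: 0.315
grip_force: 3.2
```

Run:
```python
from h import *
arc(5,0.02)
look("n2")
```

```text
12.1833 [453.1485119   53.06311694] th 3.129 yaw 3.14 r 44.855022968519165 F [ 4.82644326  6.34441974 -1.05405564] 0.31458884196881626
[[[-0.0, -0.03, 0], 0.25, -0.37], [[-0.0, -0.03, 0], 0.25, -0.37], [[-0.0, -0.03, 0], 0.25, -0.37], [[-0.0, -0.03, 0], 0.25, -0.37], [[0.0, -0.03, 0], 0.25, -0.37]]
191 317.27 212 | 192 317.37 179 | 193 317.45 124 | 194 317.35 105 | 195 317.28 102 | 196 317.23 80 | 197 317.29 62 | 198 317.26 50 | 199 317.24 26 | 200 309.94 12 | 
blue 317.688
187 316.52 36 | 188 317.06 43 | 189 317.15 41 | 190 317.12 39 | 191 317.25 28 | (np.float64(317.2889447236181), np.float64(317.0678246484698), np.float64(-0.6922248898608458))
```

Pointer (317.27) and marker (about 317.15) are almost level. One last small anticlockwise nudge, then open and lift clear.

>>> move_arm(
  commands=[
    [[0, -0.03, 0], 0.25, -0.37],
    [[0, 0, 0], 0, -0.37],
    [[0, 0, 0], 0, -0.2],
    [[0, 0, 0], 0, 0],
    [[0, 0, 0], 0, 0],
    [[0, 0, 0], 0, 0],
    [[0, 0, 0.3], 0, 0],
    [[0, 0, 0.6], 0, 0],
    [[0, 0, 0.8], 0, 0],
    [[0, 0, 0.8], 0, 0],
    [[0, 0, 0.8], 0, 0],
    [[0, 0, 0.8], 0, 0],
    [[-0.5, 0, 0.8], 0, 0],
    [[-1, 0, 0.5], 0, 0],
    [[-1, 0, 0], 0, 0],
    [[-0.5, 0, 0], 0, 0],
    [[0, 0, 0], 0, 0],
    [[0, 0, 0], 0, 0],
  ],
)

```text
t: 13.73
eef_pos: [362.0, 51.8, 457.9]
tcp_rot: [-3.142, 0.002, -3.124]
ft_force: [0.8, -0.4, -0.7]
opening: 0.503
grip_force: 0.0
```

Run:
```python
from h import *
s=env.state(); print(s["t"],s["eef_pos"],s["ft_force"],s["opening"])
p=look("n3"); w=read_camera("wrist"); save(w,"w6f.png")
a=cv2.resize(p["image"][180:280,270:350],(480,600),interpolation=cv2.INTER_CUBIC); cv2.imwrite("pics/t6.png",a[...,::-1])
cv2.imwrite("pics/w6.png",w["image"][...,::-1])
```

```text
13.7333 [362.02768385  51.80254213 457.85250028] [ 0.83305244 -0.39648262 -0.68711856] 0.5034693021115941
191 317.27 202 | 192 317.33 163 | 193 317.38 106 | 194 317.29 96 | 195 317.29 98 | 196 317.18 78 | 197 317.13 54 | 198 317.1 40 | 199 316.78 18 | 200 309.52 14 | 
blue 317.365
187 316.82 33 | 188 317.05 41 | 189 317.13 40 | 190 317.11 38 | 191 317.26 26 | (np.float64(317.2125534950071), np.float64(317.06733712286837), np.float64(-0.4860960055502801))
```

View pics/t6.png

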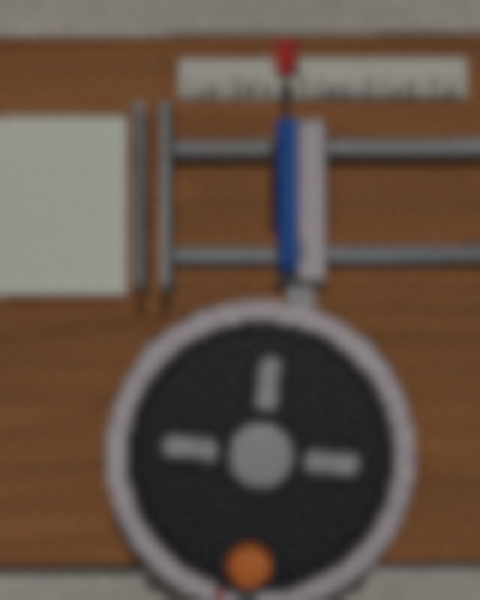

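View pics/w6.png

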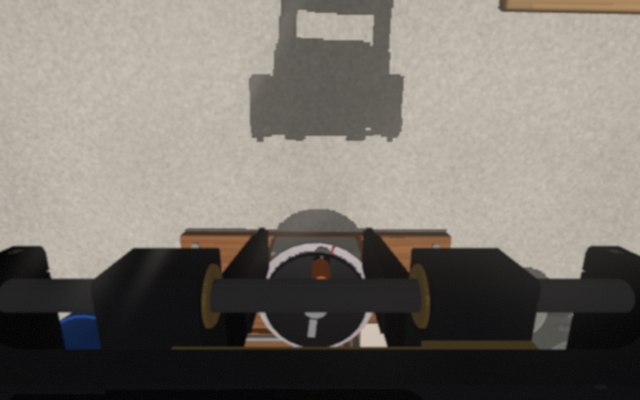

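The top crop shows the pointer and marker in the same column (286). The handle (249,566) lies about 0.18 rad anticlockwise of the disc's red line (219,597), which is full slack on the right side. The wrist view shows the gripper clear of everything.

```bash
python3 -c "
from cell import env
print(env.job_done())"
```

```text
the job is handed in; nothing more can be done
None
```

The job is handed in, with no pass/fail result returned. The stop was carried about 10.5 mm past the marker, then brought back anticlockwise to within about 0.5 mm of it (measured from the top camera). The slack is taken up on the anticlockwise side, the handle is released and the arm is clear.

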